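Lock the centrifuge rotor cover and set its programme

TASK

Get the small capillary centrifuge ready: tighten the red lock nut on the rotor clockwise all the way, until its bar lines up with the green marks; the rotor spins freely unless it is pressed down onto its brake pad, so keep pressing down on the nut while you turn it. Then turn the black programme selector on the sloping front panel the shorter way round (never past the top of its dial) until its orange pointer points at the blue tab. Leave the things lying around where they are, and let go with the rotor at rest.

Things in the scene. Friction and masses are not known exactly. Their poses are not given: they have to be found in the camera images.
- centrifuge: White-blue centrifuge, fixed, 285 mm deep, 280 wide, its front facing the robot's right. Origin on the bench 180 mm behind the middle of its front edge; x to its back, y left (facing its front), z up. Front panel slopes up at 28 degrees from x -180 (45 high) to -60 mm; behind it a block 108 high. Rotor axis upright at x +50 in a rim of 104 mm radius, 132 high; selector axis through x -120, z 77.
- nut_grip (a point): Middle of the grip bar of the red lock nut on top of the rotor, on the rotor axis, 157 mm above the bench. Bar 54 mm long (this frame's x), 14 wide (y), 26 high (z, up), with a white line along its top; its underside is 14 mm and its middle 27 mm above the flat rotor cover. Turns with the nut.
- lock_nut (a joint): Angle of the lock nut relative to the rotor, rad: grows clockwise seen from above, from 0 (loose) to its stop at 1.5 (tight, bar in line with the two green marks on the cover). Needs about 0.12 N m to turn and stays where it is left.
- rotor (a joint): Angle of the aluminium rotor (172 mm across), rad, clockwise from above. It spins without end and far more easily than the nut, so it goes round with it unless pressed down: it sits on a spring, goes down 5 mm (3 N to start, 7 N at the bottom), then rests on a brake pad, where another 5 to 15 N hold it firmly. It rises when released.
- selector_grip (a point): Middle of the grip bar of the black programme selector, on its axis, 27 mm off the sloping panel. Bar 42 mm long (this frame's x, orange pointer end towards +x), 12 wide (y), 28 high (z, out of the panel, leaning 28 degrees from vertical to the centrifuge's front); its foot is 13 mm off the panel. Turns with the selector.
- selector (a joint): Angle of the selector, rad: 0 pointing straight up the slope (top of dial), growing clockwise as seen facing the panel; pi/2 points right (centrifuge -y), pi down the slope, 3*pi/2 left (+y). Turns without end at about 0.05 N m, stays where left. Starts within 0.8 rad of straight down (pi).
- blue_tab_mid (a point): Blue programme tab fixed on the panel, 16 x 20 x 4 mm; its centre, 42 mm from the selector axis, either straight to the left (+y) or straight to the right (-y) of it. A dark grey tab of the same size sits on the other side.
- carton0_mid (a point): Bystander: bottom white carton of a stack of three, each 100 x 130 x 55 mm; its centre
- carton1_mid (a point): Bystander: middle carton of the stack; its centre
- carton2_mid (a point): Bystander: top carton of the stack; its centre
- timer_mid (a point): Bystander: cream bench timer, 30 x 70 x 50 mm high; its centre
- pen_mid (a point): Bystander: blue marker pen with black cap, 135 mm long, 14 mm thick; middle of it
- tray_mid (a point): Bystander: white capillary sealant tray, 70 x 120 x 18 mm high; its centre
- reagent_mid (a point): Bystander: amber reagent bottle, 48 mm across, 95 mm high; half-way up
- lid_mid (a point): Bystander: the centrifuge's blue lid lying on the bench, 200 mm across, 28 mm high with its knob; middle of its disc

How it is judged:
On the way, in this order (a step that is already met when the one before it is completed fails the run):
1. the lock nut is turned tight on its rotor (value of joint lock_nut above 1.4 rad), for 0.2 s.
2. the selector points at the blue tab (((y of blue_tab_mid in the frame of centrifuge above 0 m and value of joint selector between 4.542 and 4.882 rad) or (y of blue_tab_mid in the frame of centrifuge below 0 m and value of joint selector between 1.401 and 1.741 rad))), for 0.2 s.
At the end, for the whole second after the job is handed in: The lock nut is within 0.1 rad of its stop (joint lock_nut above 1.4), the selector's pointer is within 0.17 rad of the blue tab's direction (joint selector at 3*pi/2 if the tab is on the left, pi/2 if on the right), and the rotor is at rest (under 0.2 rad/s) (value of joint lock_nut above 1.4 rad and ((y of blue_tab_mid in the frame of centrifuge above 0 m and value of joint selector between 4.542 and 4.882 rad) or (y of blue_tab_mid in the frame of centrifuge below 0 m and value of joint selector between 1.401 and 1.741 rad)) and velocity of joint rotor between -0.2 and 0.2 rad/s); the robot touches nothing.
It fails at once if the selector is turned past the top of its dial (the longer way round) (value of joint selector below 0.3 rad or value of joint selector above 5.983 rad).
It fails at once if a bystander is moved by more than 30 mm (distance of any of carton0_mid, carton1_mid, carton2_mid, timer_mid, pen_mid, tray_mid, reagent_mid, lid_mid from where it was at the start of the episode above 0.03 m).
It also fails if it takes over 72 s, if anything falls off the work surface, if the arm or the gripper's body presses on something with over 40 N, if the wrist force passes 120 N, or if a joint passes its speed limit or range.

ROBOT

A 7-joint arm with a two-finger parallel gripper is mounted at the origin on the work surface. World frame = base frame: x ahead of the robot, y to its left, z up, the work surface at z = 0. Lengths are in m, angles in rad, forces in N, time in s.
With the tool pointing down it reaches from about 0.4 to 0.85 m from the base axis. Payload 6.9 kg.
Tool frame: the origin (TCP) lies midway between the tips of the shut fingers; the grasp point (between the pads) lies 19 mm behind it; z points along the fingers, y is the line along which they close (so a half turn about z gives the same grasp; the last joint's range is limited). The gripper opens to 85 mm and grips with 20 to 120 N. Pads are 22 mm wide; open, the fingers measure 114 mm over their backs; the gripper's body (76 mm by 85 mm) begins 54 mm behind the grasp point. The pads swing forward as they close: fully open they stand 13 mm farther back than shut.
Start: joints at [1.442, 0.507, -0.238, 1.5, 0.126, 1.149, -0.155], TCP at [0.145, -0.608, 0.231] pointing down, gripper open.
Joint ranges: [-3.08, 3.08], [-0.24, 2.05], [-1.43, 1.35], [0, 2.5], [-1.52, 4.66], [0.17, 1.96], [-2.89, 2.89]. Speed limits (rad/s): [2.39, 2.39, 3.14, 3.14, 3.14, 3.14, 3.14].

INTERFACE

Orientations are given as a rotation vector (axis times angle).
In Python, from workcell import env gives the robot as it stands. The module is installed in compiled form; this text tells all that it offers. Calls block until the motion is done:
- env.move_to(position, orientation): joint-space move of the TCP to a pose.
- env.move_straight(position, frame=None, rate=0.15, f_stop=None): straight line of the TCP; frame=None keeps the orientation; rate is the mean speed in m/s. With f_stop (N) it stops when the force on the tool has changed by that much, and returns True; else False.
- env.movej(angles): joint-space move.
- env.grip(opening, f_grip=None): finger opening in m; f_grip is the grip in N (None keeps the last); returns when the fingers have stopped.
- env.pause(seconds).
- env.inverse_kinematics(position, orientation): joint angles nearest the present ones, or None.
- env.read_state(): the state.
- env.camera(name): name is "scene" or "top"; returns the picture (384x512x3 uint8, red, green, blue); there is no depth.
- env.camera_info(name): a dict with "camera_matrix" (3x3 intrinsics, pixels), "distortion" ([k1, k2, p1, p2, k3] as OpenCV has them; the pictures are not rectified), "xyz" and "attitude" of the camera in the world. Camera axes: x right, y up, looking along -z (the intrinsics and any distortion apply to the point x, -y, -z); pixel columns grow to the right and rows downward; lengths in m; the calibration is good to about 2 mm. A picture is of the moment at which its call begins. camera_info takes no time and is no camera call.
A pose or a line that the arm cannot do raises env.MotionError and nothing moves.
- env.job_done(): hands the job in, once; it reports no verdict.
The state is a dict: "time": time; "q": joint angles; "qvel": joint speeds; "joint_torque": joint torques, N m; "tcp_pos": TCP position; "ee_rot": TCP orientation; "force": force on the tool from outside, world axes, zero at the start; "ft_torque": the same for the moment, N m; "width": finger opening in m.
Only numpy, scipy, OpenCV 4.12 (cv2) and the standard library are available. Lean on these libraries where they do the work, as an engineer would, in place of code of your own. Each camera call takes 0.05 s, during which the arm holds its last target. There are 200 camera calls.

## Working session

There is one attempt and no reset: what is moved stays moved. The work goes in short steps, each a Python script; the robot and the scene stay as the last script left them, time stands still between calls to the robot, and variables do not carry over. Pictures are saved under pics/ and viewed, on a budget of 10 in all, crops included, one or two more only if the job needs it, and the job is handed in when it is done.

```bash
mkdir -p pics; ls
python3 - <<'E'
from workcell import env
import cv2,numpy as np
for n in("scene","top"):
    im=env.camera(n); cv2.imwrite(f"pics/{n}0.png",cv2.resize(im[:,:,::-1],(800,600),interpolation=cv2.INTER_CUBIC)); cv2.imwrite(f"{n}0raw.png",im[:,:,::-1])
    print(n,env.camera_info(n))
s=env.read_state();print(s)
E
```

```text
pics
scene {'camera_matrix': array([[386.37702611,   0.        , 252.93513832],
       [  0.        , 386.37702611, 194.26441164],
       [  0.        ,   0.        ,   1.        ]]), 'distortion': array([-0.09984981,  0.        ,  0.        ,  0.        ,  0.        ]), 'xyz': array([1.29736643, 0.27843799, 1.07014659]), 'attitude': array([0.49070896, 0.68335309, 1.83060441])}
top {'camera_matrix': array([[471.64679376,   0.        , 255.22950829],
       [  0.        , 471.64679376, 190.76564152],
       [  0.        ,   0.        ,   1.        ]]), 'distortion': array([0.06574769, 0.        , 0.        , 0.        , 0.        ]), 'xyz': array([ 0.29988904, -0.00806483,  1.34183424]), 'attitude': array([ 0.15251263, -0.12885507, -1.54337378])}
{'time': 0.1, 'q': array([ 1.44251521,  0.50827629, -0.23754193,  1.50104202,  0.12571154,
        1.14891638, -0.15477113]), 'qvel': array([ 0.00118954, -0.0019864 ,  0.00177598, -0.00251071,  0.00135892,
        0.00075293,  0.00063149]), 'joint_torque': array([-4.78294489e-03, -6.21845341e+01, -2.19444394e+00, -2.50208884e+01,
        1.26073838e-02,  7.80239759e-03, -5.90054879e-05]), 'tcp_pos': array([ 0.14460889, -0.60756683,  0.23049983]), 'ee_rot': array([-3.11852009e+00, -3.66282627e-01,  3.57716166e-04]), 'force': array([ 0.40246405,  0.85017658, -0.03679965]), 'ft_torque': array([-0.0463064 ,  0.00855874, -0.03675616]), 'width': 0.08550575541135853}
```

View pics/scene0.png

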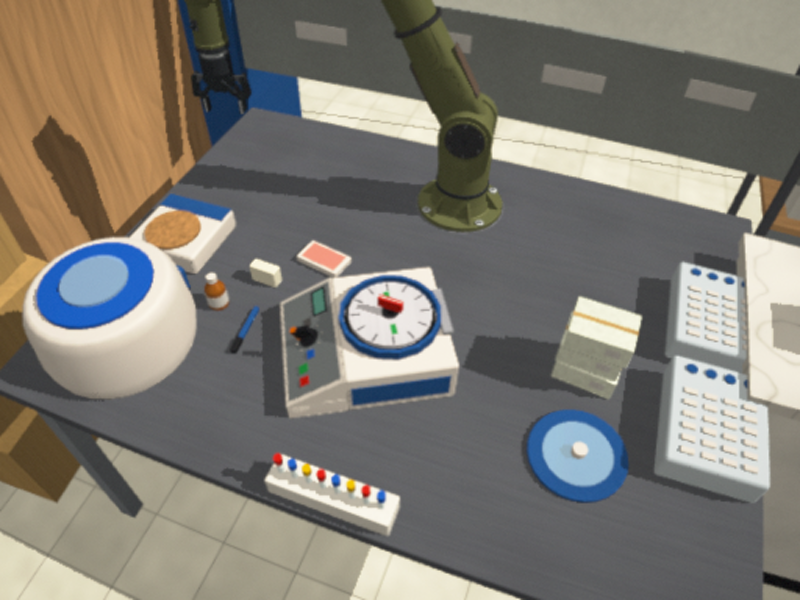

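View pics/top0.png

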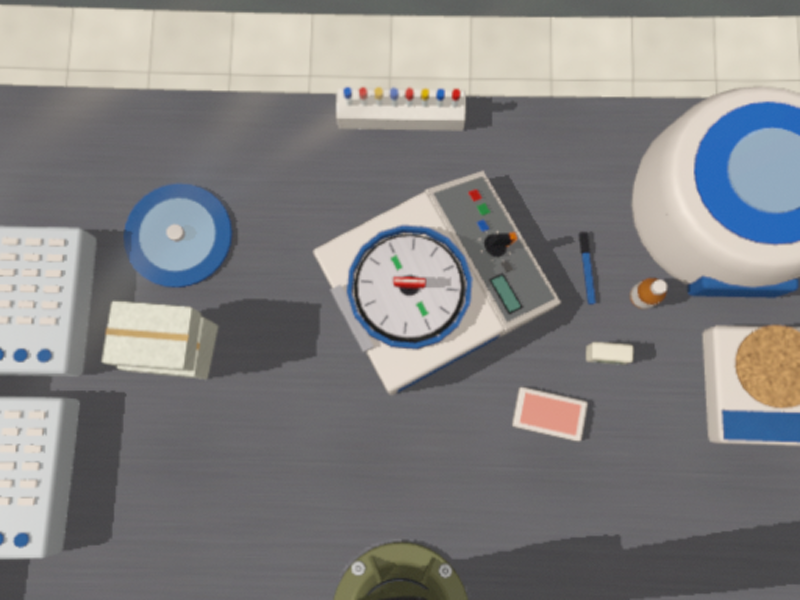

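The scene shows the centrifuge with its front facing the robot's right. In the top view (800x600) the nut is at (409,285) with its bar horizontal, and the green marks are at (396,263) and (422,309). The selector is at (497,243), with its orange pointer towards (513,238). The blue tab at (483,226) is on the far side, which is the centrifuge's right (-y).

```bash
cat > h.py <<'E'
import cv2,numpy as np
from scipy.spatial.transform import Rotation as R
from workcell import env
def ray(n,uv):
    c=env.camera_info(n); p=cv2.undistortPoints(np.array(uv,float).reshape(-1,1,2),c["camera_matrix"],c["distortion"])[:,0]
    d=np.c_[p[:,0],-p[:,1],-np.ones(len(p))]
    return c["xyz"],R.from_rotvec(c["attitude"]).apply(d)
def plane(n,uv,z):
    o,d=ray(n,uv); return o+d*((z-o[2])/d[:,2])[:,None]
def tri(ua,ub):
    o1,d1=ray("top",[ua]);o2,d2=ray("scene",[ub]);d1=d1[0];d2=d2[0]
    t=np.linalg.lstsq(np.c_[d1,-d2],o2-o1,rcond=None)[0]
    a=o1+t[0]*d1;b=o2+t[1]*d2; return (a+b)/2,np.linalg.norm(a-b)
H={"red":[(0,8),(172,180)],"orange":[(9,20)],"green":[(50,75)],"blue":[(105,125)]}
def blobs(im,col,roi,smin=140,vmin=70,amin=6):
    x0,y0,x1,y1=roi; hsv=cv2.cvtColor(im[y0:y1,x0:x1],cv2.COLOR_BGR2HSV)
    m=sum(cv2.inRange(hsv,(a,smin,vmin),(b,255,255)) for a,b in H[col])
    n,l,st,c=cv2.connectedComponentsWithStats(m)
    out=[]
    for i in range(1,n):
        if st[i,4]>=amin:
            ys,xs=np.nonzero(l==i); P=np.c_[xs+x0,ys+y0].astype(float); v=np.linalg.eigh(np.cov(P.T))[1][:,-1]
            out.append((P.mean(0).round(2),int(st[i,4]),v.round(3)))
    return out
E
python3 - <<'E'
from h import *
t=cv2.imread("top0raw.png");s=cv2.imread("scene0raw.png")
for n,im,roi in(("top",t,(190,105,365,260)),("scene",s,(175,170,300,270))):
    for c in H: print(n,c,*blobs(im,c,roi),sep="\n  ")
a=cv2.resize(t[105:215,220:360],(700,550),interpolation=cv2.INTER_CUBIC);cv2.imwrite("pics/c1.png",a)
E
```

```text
top
  red
  (array([303.56, 124.46]), 39, array([-0.801, -0.598]))
  (array([263.38, 177.54]), 13, array([-0.991, -0.134]))
  (array([262.29, 182.19]), 63, array([-1.   , -0.024]))
top
  orange
  (array([327.84, 151.44]), 25, array([0.149, 0.989]))
top
  green
  (array([308.82, 133.54]), 28, array([-0.722, -0.692]))
  (array([253.4, 167.8]), 15, array([0.393, 0.92 ]))
  (array([269.65, 197.18]), 17, array([0.45 , 0.893]))
top
  blue
  (array([308.72, 143.76]), 29, array([0.622, 0.783]))
  (array([262.08, 182.57]), 591, array([-0.216,  0.976]))
scene
  red
  (array([249.45, 194.73]), 92, array([-0.944, -0.331]))
  (array([194.4 , 243.37]), 30, array([-0.774,  0.633]))
scene
  orange
  (array([187.36, 210.79]), 14, array([-0.412,  0.911]))
scene
  green
  (array([251.5, 210. ]), 8, array([0.189, 0.982]))
  (array([193.81, 235.57]), 21, array([-0.564,  0.826]))
scene
  blue
  (array([248.98, 206.9 ]), 599, array([-1.   , -0.031]))
  (array([198.42, 225.89]), 19, array([-0.222,  0.975]))
  (array([256.09, 249.63]), 537, array([-0.99 ,  0.139]))
```

View pics/c1.png

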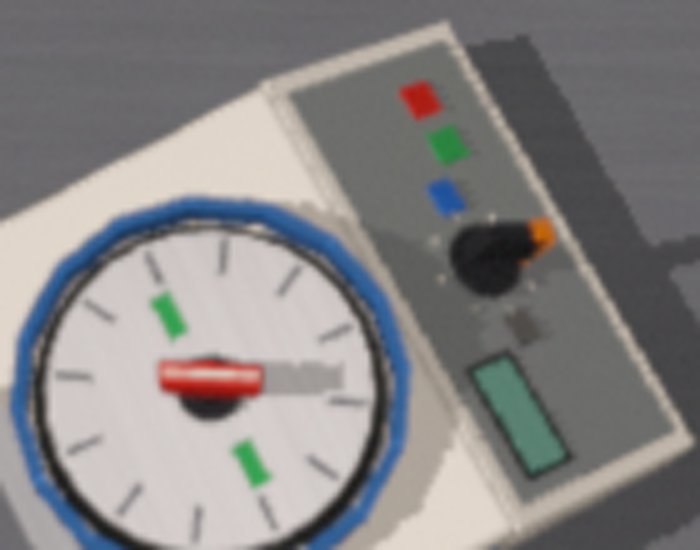

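The crop (5x, origin 220,105) shows the blue tab at (445,197), the grey tab at (522,328) with the selector between them, and the pointer tip at (540,235). The nut bar's white line is centred at (210,374).

Run:
```python
from h import *
f=lambda x,y:[220+x/5-.4,105+y/5-.4]
nut=plane("top",[f(210,374),f(160,374),f(260,374)],.170);print("nut top",nut.round(4))
g=plane("top",[[253.4,167.8],[269.65,197.18]],.131);print("green",g.round(4),g.mean(0).round(4))
rim=plane("top",[[262.08,182.57]],.13);print("rim",rim.round(4))
b=plane("top",[[308.72,143.76],f(522,328)],.079);print("tabs",b.round(4),b.mean(0).round(4),np.linalg.norm(b[0]-b[1]))
print("tri nut",tri([262.3,180.5],[249.45,194.5]),"tri blue",tri([308.72,143.76],[198.42,225.89]))
po,e=tri([327.84,151.44],[187.36,210.79]);print("orange",po.round(4),e)
yr=b[1]-b[0];yr[2]=0;y=yr/np.linalg.norm(yr);x=np.cross(y,[0,0,1])
print("yaw tabs",np.arctan2(x[1],x[0]))
d=rim[0]-b.mean(0);d2=nut[0]-b.mean(0);print("yaw from axis",np.arctan2(d[1],d[0]),np.hypot(d[0],d[1]),np.arctan2(d2[1],d2[0]),np.hypot(d2[0],d2[1]))
dg=g[1]-g[0];dn=nut[2]-nut[1];print("green ang",np.arctan2(dg[1],dg[0]),"bar",np.arctan2(dn[1],dn[0]))
```

```text
nut top [[ 0.5422 -0.0032  0.17  ]
 [ 0.5417  0.0222  0.17  ]
 [ 0.5428 -0.0285  0.17  ]]
green [[ 0.581   0.0192  0.131 ]
 [ 0.5035 -0.025   0.131 ]] [ 0.5423 -0.0029  0.131 ]
rim [[ 0.5421 -0.0045  0.13  ]]
tabs [[ 0.6643 -0.1308  0.079 ]
 [ 0.5903 -0.1728  0.079 ]] [ 0.6273 -0.1518  0.079 ] 0.08507262976295746
tri nut (array([ 0.54221537, -0.00296561,  0.153273  ]), np.float64(0.004194755919333665)) tri blue (array([ 0.66364767, -0.12975167,  0.08002258]), np.float64(0.0019491577676088014))
orange [ 0.6365 -0.1792  0.1034] 0.0014853304711520757
yaw tabs 2.0869502633815618
yaw from axis 2.095416940104917 0.1702063307154425 2.0908042788211683 0.17122262768474567
green ang -2.6229938098206502 bar -1.54949636992058
```

```bash
cat >> h.py <<'E'
AX=np.array([0.5422,-0.0033])
def down(a):  # tool z down, tool y (closing) at world bearing a
    y=np.array([np.cos(a),np.sin(a),0]);z=np.array([0,0,-1.]);return R.from_matrix(np.c_[np.cross(y,z),y,z]).as_rotvec()
def st(m=""):
    s=env.read_state();print(m,round(s["time"],2),"p",s["tcp_pos"].round(4),"F",s["force"].round(1),"T",s["ft_torque"].round(3),"w",round(s["width"],4));return s
E
python3 - <<'E'
from h import *
for a0 in(0.02,0.02+np.pi):
    print(a0,[ (None if (q:=env.inverse_kinematics([*AX,.138],down(a0-d))) is None else q.round(2)) for d in(-.2,0,.6,1.1,1.3)])
E
```

```text
0.02 [array([ 0.49,  0.58, -0.82,  1.84,  0.52,  0.95, -0.35]), array([ 0.47,  0.57, -0.79,  1.85,  0.49,  0.93, -0.52]), array([ 0.41,  0.54, -0.68,  1.85,  0.43,  0.91, -1.06]), array([ 0.36,  0.53, -0.61,  1.85,  0.38,  0.89, -1.5 ]), array([ 0.34,  0.52, -0.57,  1.85,  0.36,  0.88, -1.68])]
3.161592653589793 [array([-0.69,  0.75,  1.15,  1.86, -0.79,  1.08, -2.15]), array([-0.69,  0.75,  1.15,  1.86, -0.79,  1.08, -2.35]), array([ 0.67,  0.74, -1.23,  1.84,  0.78,  1.14,  1.72]), array([ 0.67,  0.74, -1.23,  1.84,  0.78,  1.14,  1.22]), array([ 0.67,  0.74, -1.23,  1.84,  0.78,  1.14,  1.02])]
```

Run:
```python
from h import *
env.move_straight([0.145,-0.608,0.34]);
env.move_to([*AX,.25],down(0.02)); st("above")
t=env.read_state()["time"];env.move_straight([*AX,.25],frame=down(-0.08));st("rot .1")
env.move_straight([*AX,.25],frame=down(0.02));st("back")
env.grip(0.05);st()
env.move_straight([*AX,.139],rate=.1,f_stop=8);st("down")
im=env.camera("scene");cv2.imwrite("pics/c2.png",cv2.resize(im[130:260,150:340,::-1],None,fx=4,fy=4,interpolation=cv2.INTER_CUBIC))
```

```text
above 3.56 p [ 0.5423 -0.0045  0.2499] F [-0.4  0.6 -0.1] T [-0.004  0.004 -0.036] w 0.0854
rot .1 3.81 p [ 0.5423 -0.004   0.25  ] F [ 0.  -0.6  0. ] T [-0.021 -0.02  -0.025] w 0.0855
back 4.06 p [ 0.5422 -0.0036  0.2499] F [0.4 0.8 0.3] T [-0.028 -0.055 -0.038] w 0.0852
 4.5 p [ 0.5422 -0.0033  0.25  ] F [-0.4  0.2  1. ] T [-0.017 -0.011  0.034] w 0.0501
down 5.76 p [ 0.5426 -0.0031  0.1396] F [-0.9 -0.4  0.5] T [-0.043 -0.005  0.037] w 0.0505
```

View pics/c2.png

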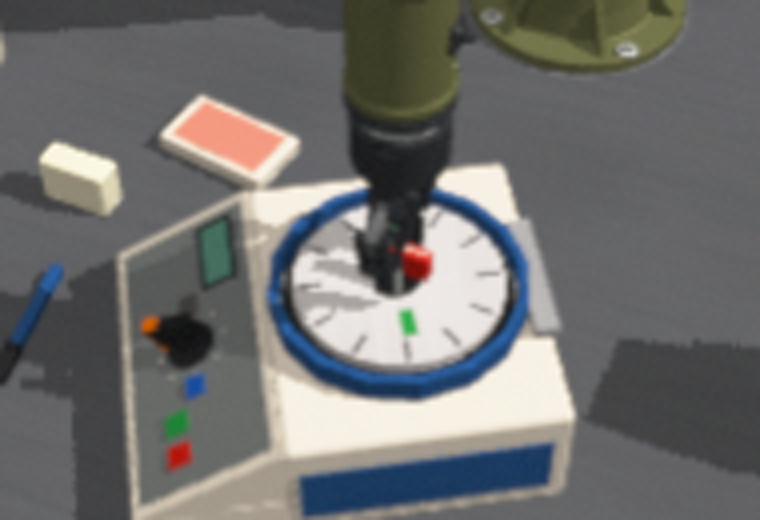

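The fingers straddle the red bar, which is visible at (417,262) in the crop. Next I grip, press down and turn.

Run:
```python
from h import *
env.grip(0.0,60);st("grip")
r=env.move_straight([*AX,.125],rate=.01,f_stop=16);s=st("pressed %s"%r)
z=s["tcp_pos"][2]; a=0.02
env.pause(.2);s=st("hold");xy=s["tcp_pos"][:2]
F0=s["force"][2]
zt=z
for k in range(17):
    a-=0.07
    env.move_straight([*AX,zt],frame=down(a)); env.pause(.1)
    s=st("a %.2f zt %.4f"%(a,zt)); fz=s["force"][2]
    if fz<14: zt-=.0005
    elif fz>22: zt+=.0005
    if k>10 and abs(s["ft_torque"][2])>0.5: break
```

```text
grip 6.24 p [ 0.5436 -0.0032  0.1397] F [ 3.8 -1.1  2.5] T [-0.1   -1.015 -0.015] w 0.014
pressed True 6.99 p [ 0.5439 -0.0032  0.1346] F [-1.3 -0.6  7.9] T [-0.181  0.349  0.042] w 0.0141
hold 7.19 p [ 0.5439 -0.0033  0.1346] F [-1.8 -1.4  8.2] T [-0.18   0.413  0.022] w 0.014
a -0.05 zt 0.1346 7.54 p [ 0.5435 -0.0032  0.1354] F [ 4.2 -1.4  5.5] T [-0.166 -1.038 -0.043] w 0.0141
a -0.12 zt 0.1341 7.89 p [ 0.5435 -0.0032  0.135 ] F [ 4.2 -0.9  7.1] T [-0.265 -0.947 -0.033] w 0.0139
a -0.19 zt 0.1336 8.24 p [ 0.5436 -0.0032  0.1347] F [ 3.7 -1.8  9.1] T [-0.262 -0.845 -0.057] w 0.0141
a -0.26 zt 0.1331 8.59 p [ 0.5437 -0.0032  0.1345] F [ 3.2 -1.8 11. ] T [-0.306 -0.69  -0.058] w 0.0143
a -0.33 zt 0.1326 8.94 p [ 0.5437 -0.0032  0.1344] F [ 2.2 -1.8 14.1] T [-0.339 -0.407 -0.089] w 0.0141
a -0.40 zt 0.1326 9.29 p [ 0.5437 -0.0032  0.1344] F [ 2.1 -1.3 15.3] T [-0.331 -0.373 -0.065] w 0.0142
a -0.47 zt 0.1326 9.64 p [ 0.5437 -0.0032  0.1344] F [ 2.1 -2.  14.4] T [-0.326 -0.393 -0.03 ] w 0.0145
a -0.54 zt 0.1326 9.99 p [ 0.5437 -0.0032  0.1344] F [ 2.2 -2.1 15.1] T [-0.344 -0.373 -0.05 
[... 254 characters left out ...]
7 -0.0032  0.1344] F [ 1.1 -0.9 15.5] T [-0.317 -0.399 -0.043] w 0.0141
a -0.82 zt 0.1326 11.39 p [ 0.5437 -0.0032  0.1344] F [ 3.1 -1.3 15.3] T [-0.233 -0.36  -0.053] w 0.0139
a -0.89 zt 0.1326 11.74 p [ 0.5437 -0.0032  0.1344] F [ 0.9 -1.2 15.1] T [-0.246 -0.383 -0.032] w 0.0139
a -0.96 zt 0.1326 12.09 p [ 0.5437 -0.0032  0.1344] F [ 1.4 -1.7 14.9] T [-0.217 -0.373 -0.11 ] w 0.014
a -1.03 zt 0.1326 12.44 p [ 0.5437 -0.0032  0.1344] F [ 1.9  0.2 14.4] T [-0.219 -0.331 -0.067] w 0.0142
a -1.10 zt 0.1326 12.79 p [ 0.5437 -0.0031  0.1344] F [ 1.6 -0.4 14.5] T [-0.206 -0.33  -0.007] w 0.0138
a -1.17 zt 0.1326 13.14 p [ 0.5437 -0.0032  0.1344] F [ 1.8 -2.  14.7] T [-0.224 -0.378  0.123] w 0.0142
```

```bash
cat >> h.py <<'E'
def greens():
    for n,roi in(("top",(230,150,295,215)),("scene",(215,175,285,230))):
        bl=blobs(env.camera(n)[:,:,::-1].copy(),"green",roi,amin=4)
        z=.131
        for c,k,_ in bl:
            p=plane(n,[c],z)[0];d=p[:2]-AX;print("  ",n,k,"bearing",round(float(np.arctan2(d[1],d[0])),3),"r",np.hypot(*d).round(4))
E
python3 - <<'E'
from h import *
greens()
zt=.1326
for a in(-1.17,):
    for i in range(4):
        zt-=.0004; env.move_straight([*AX,zt],frame=down(a),rate=.01); s=st("zt %.4f"%zt)
for a in(-1.24,-1.31):
    env.move_straight([*AX,zt],frame=down(a)); env.pause(.1); st("a %.2f"%a)
greens()
im=env.camera("top");cv2.imwrite("pics/c3.png",cv2.resize(im[130:235,190:330,::-1],None,fx=5,fy=5,interpolation=cv2.INTER_CUBIC))
E
```

```text
scene 8 bearing 0.409 r 0.0514
zt 0.1322 13.49 p [ 0.5437 -0.0031  0.1343] F [ 0.9 -1.4 18.5] T [-0.259 -0.182  0.169] w 0.0142
zt 0.1318 13.74 p [ 0.5438 -0.0031  0.1342] F [-0.8 -1.7 19.9] T [-0.265  0.063  0.122] w 0.0143
zt 0.1314 13.99 p [ 0.5438 -0.0031  0.1341] F [-1.3 -2.1 23.6] T [-0.294  0.276  0.272] w 0.0141
zt 0.1310 14.24 p [ 0.5438 -0.0031  0.134 ] F [-2.6 -1.9 27.6] T [-0.326  0.44   0.219] w 0.014
a -1.24 14.59 p [ 0.5438 -0.0031  0.134 ] F [-1.8 -2.4 25.9] T [-0.422  0.448  0.58 ] w 0.0142
a -1.31 14.94 p [ 0.5442 -0.0031  0.1339] F [-0.3 -2.2 23.7] T [-0.41   0.051  0.24 ] w 0.0138
   scene 9 bearing 0.352 r 0.0502
```

View pics/c3.png

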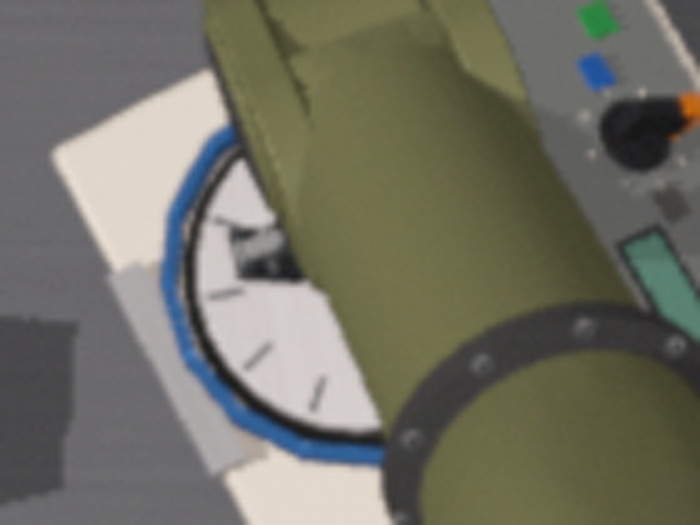

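The arm hides the nut from above. The torque peaked at 0.58 and then the rotor slipped, and the green mark at 0.35 rad is close to the bar's bearing, so the nut appears to be at its stop. I'll let it rise gently, release and check.

Run:
```python
from h import *
a=-1.31
env.move_straight([*AX,.1395],frame=down(a),rate=.02);env.pause(.3);st("up")
env.grip(.05);st("open")
env.move_straight([*AX,.25]);
# clear the view toward the robot's right, high above selector side
env.move_to([.45,-.30,.33],down(-1.31)); st()
env.pause(.2)
im=env.camera("top")[:,:,::-1].copy();cv2.imwrite("top1raw.png",im)
cv2.imwrite("pics/c4.png",cv2.resize(im[125:235,220:360],None,fx=5,fy=5,interpolation=cv2.INTER_CUBIC))
g=blobs(im,"green",(230,150,295,215));print(g)
P=plane("top",[b[0] for b in g],.131);d=P[-1]-P[0];print("green",np.arctan2(d[1],d[0]))
r=blobs(im,"red",(240,165,285,200),smin=110,amin=4);print(r)
```

```text
up 15.97 p [ 0.5437 -0.0033  0.1397] F [ 7.4 -1.6 -1.5] T [-0.2   -1.559  0.013] w 0.0138
open 16.4 p [ 0.5417 -0.0033  0.1393] F [ 0.7 -0.4 -0.2] T [-0.005  0.012  0.056] w 0.0501
 18.5 p [ 0.4507 -0.2984  0.3296] F [-0.4 -0.4 -0.3] T [ 0.01  -0.044  0.026] w 0.0498
[(array([257.36, 165.57]), 14, array([0.285, 0.959])), (array([265.39, 199.11]), 18, array([0.271, 0.962]))]
green -2.889284805794645
[(array([261.43, 181.11]), 92, array([0.217, 0.976]))]
```

View pics/c4.png

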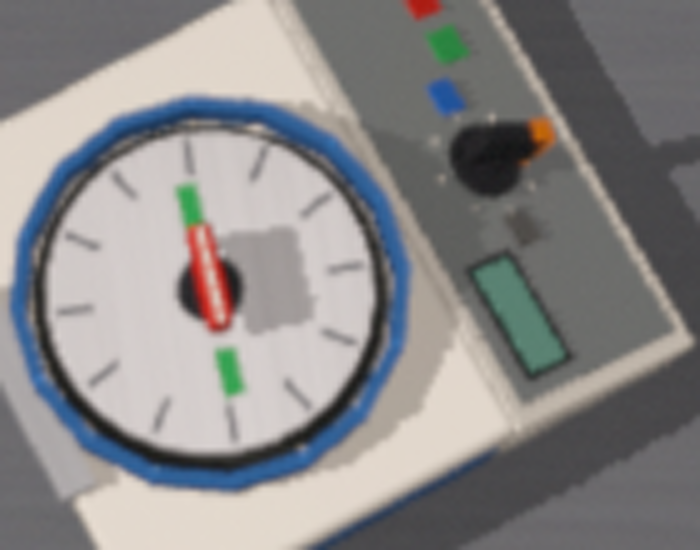

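The nut bar is now in line with the green marks: bar (200,228)–(217,325), marks at (190,205) and (231,372). Now the selector: I'll compute its frames and check reach.

```bash
cat >> h.py <<'E'
YAW=2.092;th=np.radians(28)
X=np.array([np.cos(YAW),np.sin(YAW),0]);Z=np.array([0,0,1.]);Y=np.cross(Z,X)
N=-np.sin(th)*X+np.cos(th)*Z;U=np.cos(th)*X+np.sin(th)*Z
S0=np.array([.627,-.1513,.077])
def sel(s,flip=0): # tool orientation gripping bar at selector angle s
    x=np.cos(s)*U-np.sin(s)*Y; x=-x if flip else x
    return R.from_matrix(np.c_[x,np.cross(-N,x),-N]).as_rotvec()
def sp(h): return S0+h*N
E
python3 - <<'E'
from h import *
for uv,im in(([327.84,151.44],0),):
  for h in(.03,.036,.041):
    o,d=ray("top",[uv]);d=d[0];p=o+d*(((S0+h*N-o)@N)/(d@N));v=p-S0-h*N;print(h,"s",np.arctan2(-v@Y,v@U)%6.283,"r",np.hypot(v@U,v@Y))
for uv in([187.36,210.79],):
  for h in(.03,.036,.041):
    o,d=ray("scene",[uv]);d=d[0];p=o+d*(((S0+h*N-o)@N)/(d@N));v=p-S0-h*N;print("scene",h,"s",np.arctan2(-v@Y,v@U)%6.283,"r",np.hypot(v@U,v@Y))
for f in(0,1):
  for s in(3.6,3.4,3.0,2.6,2.2,1.9,1.57,1.45):
    q=env.inverse_kinematics(sp(.008),sel(s,f));print(f,s,None if q is None else q.round(2))
E
```

```text
0.03 s 3.3436987396539544 r 0.02086809624690019
0.036 s 3.4936949953605456 r 0.01595342485401095
0.041 s 3.706046354186933 r 0.01233008527544464
scene 0.03 s 3.759321506921455 r 0.0203867912880914
scene 0.036 s 3.5754474962600824 r 0.014187636153510614
scene 0.041 s 3.2533513854132123 r 0.009812688916216776
0 3.6 [ 0.47  0.9  -0.21  1.24 -0.16  1.38 -2.72]
0 3.4 [ 0.49  0.9  -0.26  1.24 -0.13  1.38 -2.54]
0 3.0 [ 0.53  0.91 -0.35  1.24 -0.07  1.38 -2.19]
0 2.6 [ 0.57  0.93 -0.45  1.24  0.    1.38 -1.85]
0 2.2 [ 0.63  0.95 -0.59  1.24  0.1   1.39 -1.53]
0 1.9 [ 0.65  0.96 -0.63  1.24  0.13  1.39 -1.26]
0 1.57 [ 0.66  0.97 -0.67  1.24  0.16  1.39 -0.95]
0 1.45 [ 0.67  0.97 -0.68  1.23  0.17  1.4  -0.84]
1 3.6 [ 0.72  1.01 -0.82  1.23  0.28  1.42  0.07]
1 3.4 [ 0.74  1.03 -0.88  1.23  0.32  1.43  0.23]
1 3.0 [ 0.77  1.06 -0.97  1.23  0.39  1.45  0.58]
1 2.6 [ 0.79  1.08 -1.05  1.23  0.45  1.48  0.93]
1 2.2 [ 0.82  1.13 -1.16  1.23  0.53  1.51  1.27]
1 1.9 [ 0.84  1.16 -1.23  1.23  0.59  1.55  1.52]
1 1.57 [ 0.84  1.16 -1.23  1.23  0.59  1.54  1.86]
1 1.45 [ 0.84  1.16 -1.23  1.23  0.59  1.54  1.98]
```

Run:
```python
from h import *
s0=3.48
env.move_to(sp(.2),sel(s0));st("pre")
env.move_straight(sp(.07)); 
print(env.move_straight(sp(.009),rate=.06,f_stop=7));st("at")
for n,roi in(("scene",(130,260,120,310)),("top",(110,215,220,360))):
    im=env.camera(n)[:,:,::-1]; cv2.imwrite(f"c5{n}.png",cv2.resize(im[roi[0]:roi[1],roi[2]:roi[3]],(400,300),interpolation=cv2.INTER_CUBIC))
cv2.imwrite("pics/c5.png",np.hstack([cv2.imread("c5scene.png"),cv2.imread("c5top.png")]))
```

```text
pre 20.24 p [ 0.6736 -0.2333  0.2542] F [-0.1  0.3 -0.1] T [-0.406 -0.236 -0.012] w 0.05
False
at 22.43 p [ 0.6294 -0.1553  0.0853] F [ 0.3 -0.3 -0.6] T [-0.42  -0.291  0.035] w 0.0496
```

View pics/c5.png

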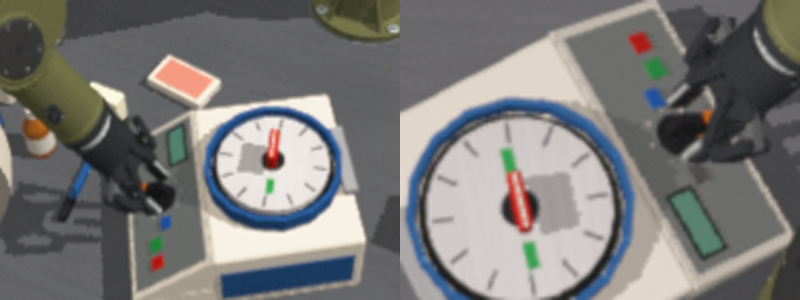

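The fingers sit on either side of the selector bar, with no contact force. Next I grip and turn it counter-clockwise.

Run:
```python
from h import *
env.grip(0,35);st("grip")
s=3.48
while s>1.5708+1e-6:
    s=max(s-.1,1.5708); env.move_straight(sp(.009),frame=sel(s)); q=env.read_state()
    if np.linalg.norm(q["force"])>20: st("big %.2f"%s)
env.pause(.3);st("end")
env.grip(.05);st("open")
env.move_straight(sp(.1)); env.move_straight(sp(.2))
env.move_to([.35,-.42,.33],down(-.3));env.pause(.2);st()
im=env.camera("top")[:,:,::-1].copy();cv2.imwrite("top2raw.png",im)
cv2.imwrite("pics/c6.png",cv2.resize(im[105:215,220:360],None,fx=5,fy=5,interpolation=cv2.INTER_CUBIC))
b=blobs(im,"orange",(290,120,345,175));print(b)
sc=env.camera("scene")[:,:,::-1].copy();b2=blobs(sc,"orange",(170,185,225,240),amin=4);print(b2)
if b and b2:
    for n,uv in(("top",b[0][0]),("scene",b2[0][0])):
      for h in(.03,.036,.041):
        o,d=ray(n,[uv]);d=d[0];p=o+d*(((S0+h*N-o)@N)/(d@N));v=p-S0-h*N;print(n,h,"s",np.arctan2(-v@Y,v@U)%6.283,"r",np.hypot(v@U,v@Y))
```

```text
grip 22.94 p [ 0.6302 -0.155   0.0852] F [ 5.1 -0.2  0.9] T [-0.479 -1.156 -0.427] w 0.0148
end 28.24 p [ 0.6304 -0.1546  0.0853] F [4.9 1.4 0.8] T [-0.173 -1.388 -0.593] w 0.0147
open 28.68 p [ 0.6287 -0.1552  0.0848] F [-0.5 -0.2  0.1] T [-0.443 -0.287 -0.044] w 0.0499
 31.88 p [ 0.3509 -0.4198  0.3297] F [-0.1 -0.9 -0.9] T [-0.009  0.026  0.008] w 0.0499
[(array([320.19, 146.5 ]), 26, array([-0.949, -0.314])), (array([312.12, 149.88]), 8, array([0.707, 0.707]))]
[(array([193.7, 216.3]), 56, array([0.624, 0.781]))]
top 0.03 s 1.9061799983692862 r 0.017538115817679646
top 0.036 s 1.5969769036930992 r 0.015123386604670037
top 0.041 s 1.2853025054500302 r 0.014502944066586488
scene 0.03 s 1.3416766891157146 r 0.022964317427787706
scene 0.036 s 1.2658045518520562 r 0.02931392867050867
scene 0.041 s 1.2239780211262237 r 0.03469066712417869
```

View pics/c6.png

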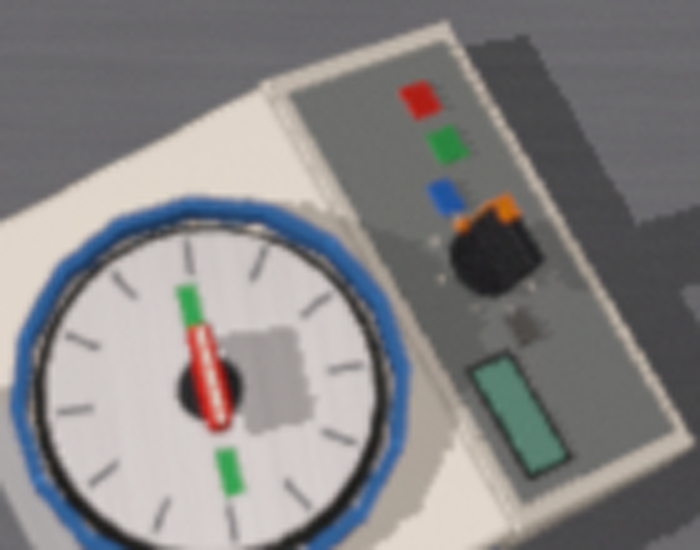

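The nut is unchanged. The selector's orange end (462–507, ~212) now faces the blue tab at (445,197). The grip width of 14.7 mm against a 12 mm bar suggests the bar was held a little askew, so I'll take a closer look with the expected pointer positions.

Run:
```python
from h import *
def proj(n,P):
    c=env.camera_info(n);Pc=R.from_rotvec(c["attitude"]).inv().apply(np.atleast_2d(P)-c["xyz"])*[1,-1,-1]
    return cv2.projectPoints(Pc,np.zeros(3),np.zeros(3),c["camera_matrix"],c["distortion"])[0][:,0]
out=[]
for n,o in(("top",(295,125)),("scene",(168,188))):
    im=env.camera(n)[:,:,::-1];cr=cv2.resize(im[o[1]:o[1]+50,o[0]:o[0]+50],(400,400),interpolation=cv2.INTER_CUBIC)
    clean=cr.copy()
    for s,col in((1.571,(255,255,255)),(1.4,(255,0,255)),(1.74,(0,255,255))):
        e=np.cos(s)*U-np.sin(s)*Y;p=np.cross(N,e)
        C=[sp(.041)+.021*a*e+.006*b*p for a,b in((1,1),(1,-1),(-1,-1),(-1,1))]
        q=((proj(n,C)-o+.5)*8).astype(np.int32)
        cv2.polylines(cr,[q],True,col,1)
    out.append(np.vstack([cr[:300],clean[:300]]))
cv2.imwrite("pics/c7.png",np.hstack(out))
```

```text
(no output)
```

View pics/c7.png

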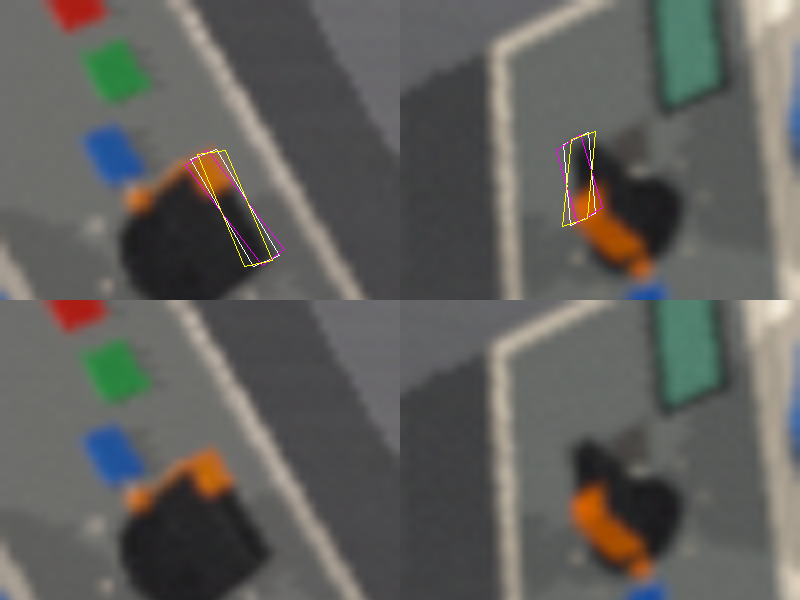

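Both views show the pointer's orange end face on the tab side. Its lower tip almost touches the blue tab: top crop (138,497), scene crop (640,570). I'll get the angle from that tip and from the bar's top edge.

Run:
```python
from h import *
def sang(p,m=""):
    v=p-S0;print(m,"s %.3f r %.4f h %.4f"%(np.arctan2(-v@Y,v@U)%6.283,np.hypot(v@U,v@Y),v@N))
T=lambda x,y:[295+x/8-.5,125+(y-300)/8-.5]
Sc=lambda x,y:[168+(x-400)/8-.5,188+(y-300)/8-.5]
p,e=tri(T(138,497),Sc(640,570));print(e);sang(p,"low tip")
p,e=tri(T(113,455),Sc(648,598-2));sang(p,"blue")
def onp(n,uv,h):
    o,d=ray(n,[uv]);d=d[0];return o+d*(((sp(h)-o)@N)/(d@N))
a,b=onp("top",T(217,450),.041),onp("top",T(269,550),.041);v=a-b;print("top edge dir s",np.arctan2(-v@Y,v@U)%6.283,np.linalg.norm(v))
sang((a),"a");sang(b,"b")
a,b=onp("top",T(190,467),.041),onp("top",T(217,450),.041);v=b-a;print("end edge dir s",(np.arctan2(-v@Y,v@U)+np.pi/2)%np.pi,np.linalg.norm(v))
```

```text
4.583248702183407e-05
low tip s 1.490 r 0.0249 h 0.0038
blue s 1.441 r 0.0416 h 0.0066
top edge dir s 1.6399222470828685 0.03870315573178721
a s 1.859 r 0.0217 h 0.0410
b s 4.518 r 0.0182 h 0.0410
end edge dir s 1.4285005594098514 0.01429095564132784
```

The estimates spread from 1.43 to 1.64 rad around the 1.571 target, and the limit is ±0.17. One regrip squarely at the target angle, slightly higher on the bar, is cheap and should align it.

Run:
```python
from h import *
env.move_to(sp(.2),sel(1.5708));env.move_straight(sp(.07))
print(env.move_straight(sp(.014),rate=.06,f_stop=7));st("at")
env.grip(0,60);env.pause(.2);s=st("grip")
print("tool err",(R.from_rotvec(s["ee_rot"]).inv()*R.from_rotvec(sel(1.5708))).as_rotvec().round(3))
env.grip(.05);st("open")
env.move_straight(sp(.1));env.move_straight(sp(.2))
env.move_to([.35,-.42,.33],down(-.3));env.pause(.2);st()
T=env.camera("top")[:,:,::-1];S=env.camera("scene")[:,:,::-1]
z=lambda im,x,y,w:cv2.resize(im[y:y+w,x:x+w],(400,400),interpolation=cv2.INTER_CUBIC)
cv2.imwrite("pics/c8.png",np.hstack([z(T,295,125,50),z(S,168,188,50)]))
```

```text
False
at 35.6 p [ 0.6306 -0.1572  0.0897] F [ 0.6  0.8 -0.5] T [-0.396 -0.268  0.039] w 0.0499
grip 36.23 p [ 0.6306 -0.1572  0.0898] F [ 0.9 -2.1  5. ] T [-0.452 -0.133  0.086] w 0.011
tool err [ 0.001 -0.001 -0.   ]
open 36.68 p [ 0.6301 -0.1569  0.0891] F [-0.1 -0.6 -0.2] T [-0.395 -0.265 -0.041] w 0.0504
 39.85 p [ 0.3509 -0.4197  0.3296] F [ 0.3 -0.5  0.4] T [-0.025  0.002  0.06 ] w 0.0496
```

View pics/c8.png

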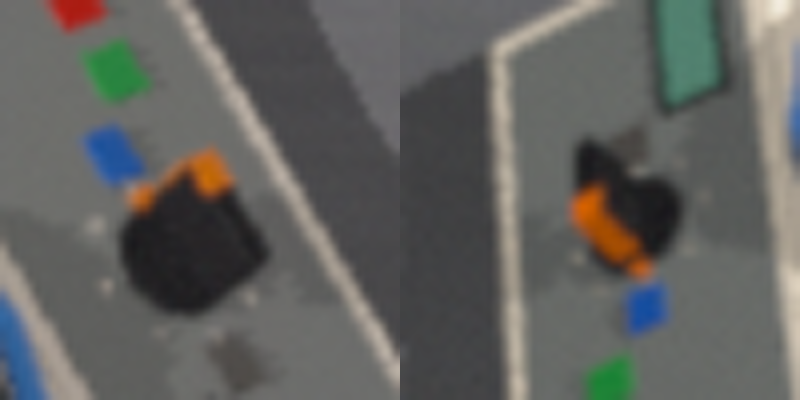

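The second grip closed flush on the bar, reading about 11–12 mm, with the tool within 0.001 rad of the target. In the picture the pointer tip (640,268) sits right at the blue tab (647,308). Handing in.

Run:
```python
from h import *
greens(); env.pause(.5); greens(); st(); env.job_done()
```

```text
top 14 bearing 0.266 r 0.0467
   top 18 bearing -2.903 r 0.0453
   scene 9 bearing 0.284 r 0.0463
   top 14 bearing 0.266 r 0.0467
   top 18 bearing -2.903 r 0.0453
   scene 9 bearing 0.284 r 0.0463
 40.65 p [ 0.35 -0.42  0.33] F [ 0.  -0.   0.9] T [0.021 0.018 0.035] w 0.0499
the job is handed in; nothing more can be done
```

I tightened the lock nut to its stop, turned the selector to the blue tab, and handed the job in at about 41 s of the 72 s allowed. The hand-in reports no verdict.

- **Lock nut:** I turned it clockwise while pressing down. My press was too light at first (5–11 N), so the rotor turned along a little before I reached 15–25 N. At the end the torque rose to about 0.6 N m, and the bar lined up with the green marks. The picture measurements differ by 0.02–0.07 rad, within the 0.1 rad limit.
- **Selector:** I turned it counter-clockwise from about 3.5 to 1.57 rad, because the blue tab is on the centrifuge's right. The first grip was probably askew: its width read 14.7 mm on a 12 mm bar, and picture estimates ranged from 1.43 to 1.64 rad. I gripped it again squarely at 1.571 rad, and it then closed flush, reading 11 mm. I did not measure the angle again after that, but the last picture shows the pointer tip at the tab.
- **Rotor and surroundings:** The rotor was at rest, with the green marks at the same bearing 0.5 s apart. The gripper is open and clear of everything. I saw no bystander disturbed in the pictures I viewed, but I did not measure their positions again.

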